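Latch the ware board in the drying bay and switch the blower on

ROBOT

A 6-joint arm with a two-finger parallel gripper is mounted at the origin on the work surface. World frame = base frame: x ahead of the robot, y to its left, z up, the work surface at z = 0. Lengths are in m, angles in rad, forces in N, time in s.
With the tool pointing down it reaches from about 0.2 to 0.875 m from the base axis. Payload 3.4 kg.
Tool frame: the origin (TCP) lies at the very end of the fingers, on their centre line; the grasp point (between the pads) lies behind it (bot.pinch_z is the z of the grasp point in the tool frame, in m); z points along the fingers, y is the direction in which the jaws open and shut (so a half turn about z gives the same grasp; the last joint's range is limited). The gripper opens to 94 mm and grips with 3 to 60 N. Pads are 16 mm wide; open, the fingers measure 119 mm over their backs; the gripper's body (75 mm by 177 mm) begins 78 mm behind the grasp point.
Start: joints at [1.048, 0.276, 1.505, -0, 1.361, -0.121], TCP at [0.225, 0.529, 0.205] pointing down, gripper open.
Joint ranges: [-2.89, 2.89], [-0.75, 2.08], [0.22, 2.7], [-1.18, 4.32], [0.11, 2.71], [-2.7, 2.7]. Speed limits (rad/s): [2.57, 2.57, 3.14, 3.14, 3.14, 3.14].

INTERFACE

Orientations are given as a rotation vector (axis times angle).
In Python, from bench import bot, cams gives the robot as it stands.
- The arm moves only by the tool step_arm, never from a script. Its argument "rows" is a list of rows, each an object with "rot": the turn, a rotation vector about the world's x, y, z in degrees, a list of three; "offset": the shift along the world's x, y, z in m, a list of three; "gripper": the closure, from 0 (fully open) to 1 (shut). In form: [{"rot": [wx, wy, wz], "offset": [x, y, z], "gripper": gripper}, ...]. A call has 1 to 20 rows; each row shifts and turns the commanded pose from where the row before left it; what a row does not reach is not made up. A row lasts 1/8 s, in which the tool goes at most 62.5 mm and 10.7 degrees, less where a joint would pass 70% of its speed; a pose out of reach is approached as far as the arm can. A call with a gripper value outside its range is refused whole. The fingers move at their own pace and stop on an object; "force" is the grip in N (left out, the last holds). Time passes only in rows, so rows that do not move let the fingers close. It gives the time, the measured TCP pose, the force and the opening at its end, in the units of the state.
- bot.get_obs(): the state, without advancing time (a new reading comes with each control period).
- cams.snapshot(name): name is "side" or "top" or "wrist"; returns (picture, depth): 420x560x3 uint8, blue, green, red; 420x560 float32, m along the optical axis (not along the pixel's ray), 0 where there is no reading.
- cams.camera_model(name): a dict with "K" (3x3 intrinsics, pixels), "world_from_camera" (4x4, takes a point from camera to world coordinates). Camera axes: x right, y down, z forward; pixel columns grow to the right and rows downward; lengths in m; the calibration is good to about 2 mm. A picture is of the moment at which its call begins: read the wrist's pose just before it. camera_model takes no time and is no camera call; for the wrist camera it gives the pose at the moment of the call.
- bot.sign_off(): hands the job in, once; it reports no verdict.
The state is a dict: "time_s": time; "q": joint angles; "qvel": joint speeds; "tau": joint torques, N m; "position": TCP position; "ee_rot": TCP orientation; "wrist_force": force on the tool from outside, world axes, zero at the start; "wrist_torque": the same for the moment, N m; "opening": opening from 0.0 (shut) to 1.0 (fully open).
Only numpy, scipy, OpenCV 4.12 (cv2) and the standard library are available. Lean on these libraries where they do the work, as an engineer would, in place of code of your own. Each camera call takes 0.05 s, during which the arm holds its last target.

TASK

Gently push the loaded ware board along its channel toward the blower, letting the board's own edge lift the red catch, until the catch drops behind the board; keep the gripper off the catch, keep both pots standing on the board. Then press the blower's black dial in and turn it clockwise to the next position, the green dot, letting it spring back up there. Leave the blue-lidded glaze jar beside the bay where it stands.

Things in the scene. Friction and masses are not known exactly. Their poses are not given: they have to be found in the camera images.
- bay: Drying bay, fixed. Origin: on the table, on the channel's centre line; +y = direction in which the board is pushed, z up. Aluminium floor plate (200 mm wide, y -300 to 320, top at z 10) with two grey side rails (inner faces at x -82 and 82, top at z 36, y -300 to 210) makes a channel open above and at its -y end, where the board is pushed from; it ends at the blower.
- blower_front (a point): Middle of the flat front of the blue blower housing that stops the board, at bay x 0, y 210, z 60 mm. The housing spans bay x -100 to 100, y 210 to 320, top at z 110. The dial stands on its top at x 0, y 262.
- board: Loose plywood ware board 160 (x) by 180 (y) by 20 mm thick, 0.25-0.5 kg, flat on the floor plate, 2 mm play to each rail, its axes along the bay's. Origin: centre of its underside; rear edge at its y -90, front at +90. Starts with its origin at bay y -200 to -130; meets the blower at y 120, caught between y 100 and 120. Takes 3 to 10 N to push.
- bowl_mid (a point): Terracotta bowl, 80 mm across the rim, 45 mm high, loose on the board, centred about 29 mm off its middle toward the bay's -x, clear of the catch; this point is half-way up its axis; z = the bowl's axis.
- cup_mid (a point): Terracotta cup, 66 mm across the rim, 60 mm high, loose on the board in line with the bowl, either in front or behind it (about 41 mm from the board's middle); this point is half-way up its axis; z = the cup's axis.
- catch_pin (a point): Middle of the red catch on its hinge pin, which runs along the bay's x: bay x 51, y -42, z 64 mm. The pin's dark steel post stands outside the +x rail at x 99 to 115, y -55 to -29, 74 mm high.
- catch (a joint): Red gravity catch, 24 mm wide (bay x 39 to 63), 80 g, sloping from its pin toward +y down into the channel. 0 rad = hanging against its stop, positive = tip lifted (to 1.2); falls back by its weight. Riding on the board it reads about 0.32. From 0 it cannot swing toward -y, so it holds the board in.
- catch_tip (a point): Middle of the underside of the catch's tip block (10 mm in y, 24 wide, 22 high); hanging down it is at bay x 51, y 5, z 14 mm. It drops once the board's rear edge has passed bay y of about 22 mm.
- dial (a joint): Angle of the black dial about its vertical axis, growing clockwise from above: 0 = white dot (off, toward the bay's -x; the start), 1.047 rad = green dot, 2.094 = red dot (end). Guard blocks hold it between positions: it turns only while pressed at least 6 mm in, and comes up only within about 0.17 rad of a position.
- dial_push (a joint): How far the dial is pressed down, m: 0 = up, 0.009 = fully in. A spring pushes it up: about 3 N at the top, 6 N fully in.
- green_dot (a point): Green dot on top of the blower housing, 51 mm from the dial's axis: the position to turn to.
- dial_grip (a point): On the dial's axis, z 156 mm when up. The grip is an upright black bar 46 mm long, 13 wide, its top 14 mm above this point, its foot 26 mm below on a 50 mm disc. x: along the bar, the white pointer end toward -x; y: across it, the line to close the fingers along. Guard blocks round the disc reach up to z 131, 28 to 41 mm from the axis.
- glaze_jar_mid (a point): Glaze jar with blue lid, 72 mm across, 95 mm high: bystander; half-way up its axis.
Mind the look-alikes: they are no part of the job. Leave any purple or turquoise look-alike of the part that bears bowl_mid alone.

How it is judged:
By the outcome, as a careful person would: the job done as asked, in the order asked, and still so for the second after the job is handed in, with the robot touching nothing.
It also fails if it takes over 61 s, if anything falls off the work surface, if the arm or the gripper's body presses on something with over 40 N, if the wrist force passes 120 N, or if a joint passes its speed limit or range.

## Working session

There is one attempt and no reset: what is moved stays moved. The work goes in short steps, Python scripts to look and compute and a tool call to move; the robot and the scene stay as the last step left them, time stands still between calls to the robot, and variables do not carry over. Pictures are saved under pics/ and viewed, and the job is handed in when it is done.

Besides the shell and the picture viewer there is one more tool, called after ">>>" as name(argument=value, ...) on one line, values as JSON. step_arm: Moves the arm, as the interface text tells. Its arguments: {"type":"object","properties":{"rows":{"type":"array","items":{"type":"object","properties":{"rot":{"type":"array","items":{"type":"number"}},"offset":{"type":"array","items":{"type":"number"}},"gripper":{"type":"number"}}}},"force":{"type":"number"}},"required":["rows"]}

```bash
ls; mkdir -p pics; python3 - <<'E'
from bench import bot,cams
import cv2,numpy as np
print(bot.get_obs(), bot.pinch_z)
for n in ["side","top","wrist"]:
    m=cams.camera_model(n); print(n,np.round(m["K"],2).tolist(),np.round(m["world_from_camera"],4).tolist())
    p,d=cams.snapshot(n); cv2.imwrite(f"pics/{n}0.png",p); np.save(f"pics/{n}0.npy",d)
E
```

```text
pics
{'time_s': 0.0, 'q': array([ 1.04801624e+00,  2.76559018e-01,  1.50607884e+00, -6.78376268e-07,
        1.36065162e+00, -1.21032440e-01]), 'qvel': array([-1.71705392e-03, -8.87799621e-05, -1.04192306e-04,  2.33620670e-03,
       -8.25759642e-05, -1.00581341e-03]), 'tau': array([-1.01693386e-03, -4.04570925e+01, -2.37221467e+01,  7.04255886e-02,
        3.44145996e-02, -1.38754071e-04]), 'position': array([0.22459632, 0.5287454 , 0.20464686]), 'ee_rot': array([-6.26720943e-01, -3.07789702e+00,  2.52835454e-03]), 'wrist_force': array([ 0.00246889, -0.40481858, -0.30260857]), 'wrist_torque': array([ 0.00843053, -0.00144032,  0.03539258]), 'opening': 0.9951020979472066} -0.0188
side [[389.44, 0.0, 283.96], [0.0, 389.44, 209.24], [0.0, 0.0, 1.0]] [[0.9125, -0.2922, 0.2864, 0.3241], [-0.409, -0.6722, 0.6171, -0.5374], [0.0122, -0.6803, -0.7329, 0.7339], [0.0, 0.0, 0.0, 1.0]]
top [[506.46, 0.0, 274.94], [0.0, 506.46, 205.63], [0.0, 0.0, 1.0]] [[0.0174, -0.9911, 0.1317, 0.3783], [-0.9998, -0.0176, -0.0002, 0.0039], [0.0025, -0.1316, -0.9913, 1.403], [0.0, 0.0, 0.0, 1.0]]
wrist [[324.84, 0.0, 285.36], [0.0, 324.84, 209.82], [0.0, 0.0, 1.0]] [[0.3905, 0.8922, 0.2269, 0.1588], [0.9206, -0.378, -0.0978, 0.5566], [-0.0015, 0.2471, -0.969, 0.3837], [0.0, 0.0, 0.0, 1.0]]
```

View pics/side0.png

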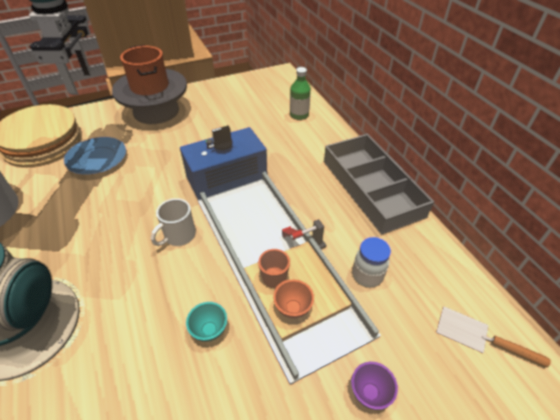

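View pics/top0.png

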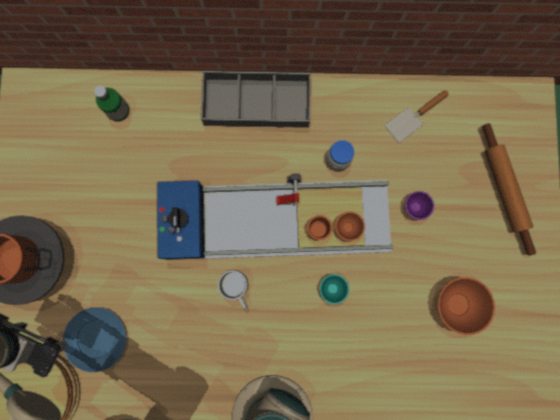

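View pics/wrist0.png

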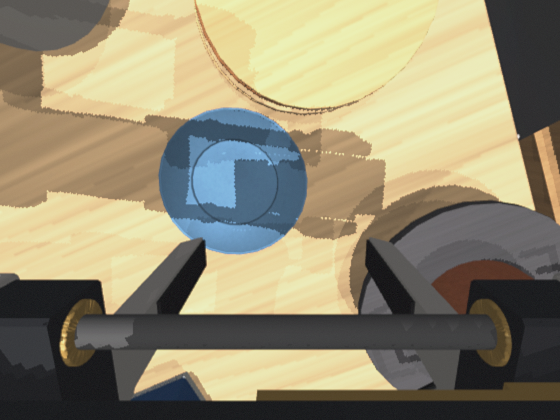

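The side view shows the bay with blower at (225,160), the red catch at (295,232), the board with cup (274,267) and bowl (293,300). In the top view the bay runs left to right: blower at (180,220), board about x 298–363, catch (288,199), blue-lidded jar (341,155). The turquoise (334,289) and purple (419,206) bowls are the look-alikes, both off the board.

```bash
cat > h.py <<'E'
import numpy as np,cv2
def ray(m,u,v,z):
    K=m["K"];T=m["world_from_camera"]; d=T[:3,:3]@np.linalg.inv(K)@np.array([u,v,1.]); o=T[:3,3]
    return o+d*(z-o[2])/d[2]
def cloud(m,d):
    K=np.array(m["K"]);T=np.array(m["world_from_camera"]);v,u=np.mgrid[:d.shape[0],:d.shape[1]]
    P=np.stack([(u-K[0,2])/K[0,0]*d,(v-K[1,2])/K[1,1]*d,d],-1)
    return P@T[:3,:3].T+T[:3,3]
def proj(m,p):
    T=np.linalg.inv(m["world_from_camera"]);c=T[:3,:3]@np.asarray(p)+T[:3,3];k=m["K"]@c;return k[:2]/k[2]
E
python3 - <<'E'
from bench import bot,cams
from h import *
m=cams.camera_model("top");p=cv2.imread("pics/top0.png");d=np.load("pics/top0.npy")
P=cloud(m,d); hsv=cv2.cvtColor(p,cv2.COLOR_BGR2HSV)
z=P[...,2]; 
def rect(mask,name,zt=None):
    cs,_=cv2.findContours(mask.astype(np.uint8),cv2.RETR_EXTERNAL,cv2.CHAIN_APPROX_NONE)
    c=max(cs,key=cv2.contourArea); pts=c[:,0,:]
    W=np.array([ray(m,u,v,zt)[:2] for u,v in pts]) 
    r=cv2.minAreaRect((W*1000).astype(np.float32)); print(name,r,'px',pts.min(0),pts.max(0))
roi=np.zeros(z.shape,bool); roi[170:265,150:395]=1
blue=(hsv[...,0]>100)&(hsv[...,0]<130)&(hsv[...,1]>90)
b=blue&roi&(abs(z-0.11)<.01); print(np.median(z[b]))
rect(b,'blower',.110)
rail=roi&(abs(z-0.036)<.005)
print(np.median(z[rail])); 
# upper/lower rails
for nm,s in (('hi',P[...,0]>0.4),('lo',P[...,0]<0.4)):
    pass
X=P[rail]; print(X.min(0),X.max(0))
fl=roi&(abs(z-0.010)<.004); rect(fl,'floor',.01)
bd=roi&(hsv[...,0]>10)&(hsv[...,0]<30)&(hsv[...,1]>60)&(abs(z-.03)<.006); rect(bd,'board',.03)
print(np.median(z[bd]),np.median(z[fl]))
cv2.imwrite('pics/top_crop.png',cv2.resize(p[130:300,140:440],None,fx=2.6,fy=2.6,interpolation=cv2.INTER_CUBIC))
s=cv2.imread('pics/side0.png'); cv2.imwrite('pics/side_crop.png',cv2.resize(s[110:390,140:420],None,fx=2.1,fy=2.1,interpolation=cv2.INTER_CUBIC))
E
```

```text
0.1104514623770756
blower ((510.7875061035156, 249.92587280273438), (196.65924072265625, 106.63270568847656), 2.963954448699951) px [158 181] [200 258]
0.03471623192523288
[ 0.41011976 -0.31291531  0.0310015 ] [0.63394988 0.2991768  0.04098889]
floor ((523.8043212890625, 71.77845001220703), (164.6881866455078, 256.9436950683594), 3.0083770751953125) px [204 189] [297 250]
board ((532.660400390625, -146.3634796142578), (163.20989990234375, 178.9777374267578), 3.2521750926971436) px [297 187] [364 247]
0.03045695231207257 0.010233922047300448
```

View pics/top_crop.png

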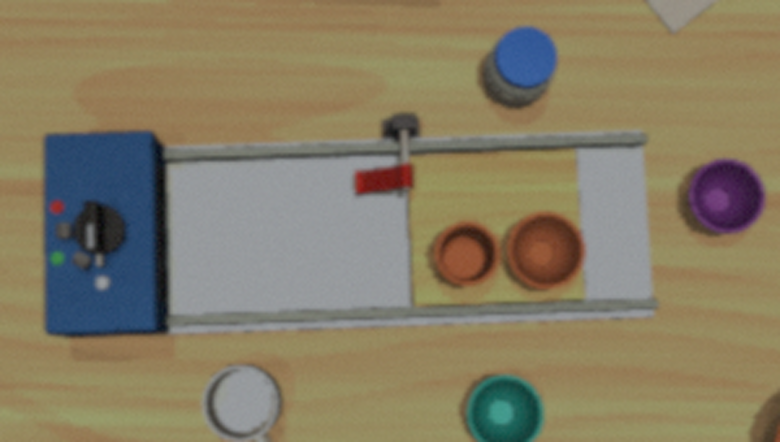

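View pics/side_crop.png

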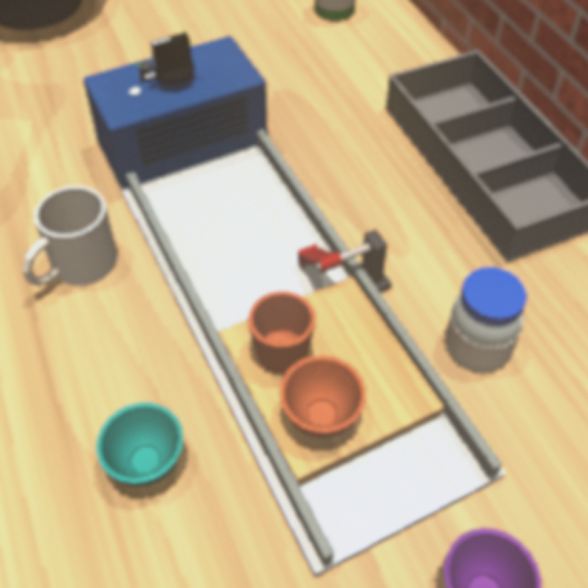

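Bay frame: yaw about 3.0°, origin about world (0.525, -0.015). The board is at bay y ≈ -132, so its rear edge is at about -222, with the cup in front. I'll push with closed fingers at bay x ≈ +12. That keeps them clear of the bowl (x<11 near the rear) and the catch (x≥39).

>>> step_arm(rows=[{"rot": [0,0,-3.2],"offset": [0.016,-0.04,0.01],"gripper": 1},{"rot": [0,0,-3.2],"offset": [0.016,-0.04,0.01],"gripper": 1},{"rot": [0,0,-3.2],"offset": [0.016,-0.04,0.01],"gripper": 1},{"rot": [0,0,-3.2],"offset": [0.016,-0.04,0.01],"gripper": 1},{"rot": [0,0,-3.2],"offset": [0.016,-0.04,0],"gripper": 1},{"rot": [0,0,-3.2],"offset": [0.016,-0.04,0],"gripper": 1},{"rot": [0,0,-3.2],"offset": [0.016,-0.04,0],"gripper": 1},{"rot": [0,0,-3.2],"offset": [0.016,-0.04,0],"gripper": 1},{"rot": [0,0,-3.2],"offset": [0.016,-0.04,0],"gripper": 1},{"rot": [0,0,-3.2],"offset": [0.016,-0.04,0],"gripper": 1},{"rot": [0,0,-3.2],"offset": [0.016,-0.04,0],"gripper": 1},{"rot": [0,0,-3.2],"offset": [0.016,-0.04,0],"gripper": 1},{"rot": [0,0,-3.2],"offset": [0.016,-0.04,0],"gripper": 1},{"rot": [0,0,-3.2],"offset": [0.016,-0.04,0],"gripper": 1},{"rot": [0,0,-3.2],"offset": [0.016,-0.04,0],"gripper": 1},{"rot": [0,0,-3.2],"offset": [0.016,-0.04,0],"gripper": 1},{"rot": [0,0,-3.2],"offset": [0.016,-0.04,0],"gripper": 1},{"rot": [0,0,-3.2],"offset": [0.016,-0.04,0],"gripper": 1},{"rot": [0,0,-3.2],"offset": [0.016,-0.04,0],"gripper": 1},{"rot": [0,0,-3.2],"offset": [0.016,-0.04,0],"gripper": 1}])

```text
time_s: 2.65
position: [0.5451, -0.272, 0.2451]
ee_rot: [-2.165, -2.276, -0.0]
wrist_force: [0.2, 0.0, 0.2]
opening: 0.003
```

```bash
cat > st.py <<'E'
from bench import bot,cams
from h import *
from scipy.spatial.transform import Rotation as Ro
c,s=np.cos(np.radians(3)),np.sin(np.radians(3)); O=np.array([.5247,-.0147])
def tobay(p): d=np.asarray(p)[:2]-O; return np.array([d@[c,s],d@[-s,c]])
def frombay(x,y): return O+x*np.array([c,s])+y*np.array([-s,c])
def show():
    o=bot.get_obs();R=Ro.from_rotvec(o["ee_rot"]).as_matrix()
    print('t',round(o["time_s"],2),'pos',o["position"].round(4),'bay',(tobay(o["position"])*1000).round(1),'yaw_y',np.degrees(np.arctan2(R[1,1],R[0,1])).round(1),'z',R[:,2].round(3),'F',o["wrist_force"].round(1),'T',o["wrist_torque"].round(2),'open',round(o["opening"],3),'q6',o["q"].round(2))
E
python3 - <<'E'
from st import *
show()
p,d=cams.snapshot("wrist");cv2.imwrite("pics/w1.png",p)
print(frombay(.012,-.262))
E
```

```text
t 2.65 pos [ 0.5451 -0.272   0.2451] bay [   6.9 -258. ] yaw_y 2.9 z [-0.     0.001 -1.   ] F [0.2 0.  0.2] T [-0.03  0.11 -0.  ] open 0.003 q6 [-0.58  0.31  1.36  0.    1.47 -0.63]
[ 0.55039557 -0.27571291]
```

View pics/w1.png

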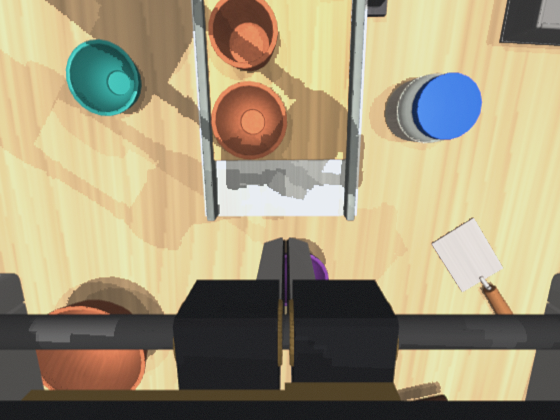

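The wrist view shows the closed fingers centred over the channel's open end, the bowl at (250,120), the rear edge at row 160, and the purple bowl partly hidden at (318,268). I'll check the purple bowl's clearance before lowering.

```bash
python3 - <<'E'
from st import *
m=cams.camera_model("top")
for n,u,v,z in (('purple',419,206,.045),('purple left rim',404,206,.045),('bowl',349,227,.075),('cup',318,228,.09),('jar',341,155,.095)):
    w=ray(m,u,v,z); print(n,w.round(3),(tobay(w)*1000).round(0))
mw=cams.camera_model("wrist")
for v in (159,160,161): 
    w=ray(mw,285,v,.03);print('rear edge',w.round(4),(tobay(w)*1000).round(1))
for u in (211,351): w=ray(mw,u,190,.036);print('rail',(tobay(w)*1000).round(1))
E
```

```text
purple [ 0.565 -0.386  0.045] [  20. -373.]
purple left rim [ 0.564 -0.346  0.045] [  22. -333.]
bowl [ 0.501 -0.192  0.075] [ -33. -176.]
cup [ 0.496 -0.109  0.09 ] [-34. -93.]
jar [ 0.69  -0.169  0.095] [ 157. -162.]
rear edge [ 0.5455 -0.2452  0.03  ] [   8.7 -231.3]
rear edge [ 0.5456 -0.2464  0.03  ] [   8.7 -232.5]
rear edge [ 0.5456 -0.2476  0.03  ] [   8.7 -233.7]
rail [ -81.1 -267.4]
rail [  88.5 -268.4]
```

>>> step_arm(rows=[{"rot": [0,0,0],"offset": [0.005,-0.006,-0.04],"gripper": 1},{"rot": [0,0,0],"offset": [0,0,-0.045],"gripper": 1},{"rot": [0,0,0],"offset": [0,0,-0.045],"gripper": 1},{"rot": [0,0,0],"offset": [0,0,-0.045],"gripper": 1},{"rot": [0,0,0],"offset": [0,0,-0.03],"gripper": 1},{"rot": [0,0,0],"offset": [0,0,-0.015],"gripper": 1},{"rot": [0,0,0],"offset": [0,0,-0.008],"gripper": 1},{"rot": [0,0,0],"offset": [0,0,0],"gripper": 1}])

```text
time_s: 3.7
position: [0.5502, -0.2769, 0.0178]
ee_rot: [2.162, 2.278, 0.0]
wrist_force: [-0.3, -0.3, 0.1]
opening: 0.01
```

```bash
python3 - <<'E'
from st import *
show()
p,d=cams.snapshot("side");cv2.imwrite("pics/s2.png",cv2.resize(p[110:390,140:420],None,fx=2.1,fy=2.1))
E
```

```text
t 3.7 pos [ 0.5502 -0.2769  0.0178] bay [  11.8 -263.2] yaw_y 3.0 z [ 0.001 -0.    -1.   ] F [-0.3 -0.3  0.1] T [-0.07  0.08  0.02] open 0.01 q6 [-0.58  0.49  1.67  0.    0.98 -0.63]
```

View pics/s2.png

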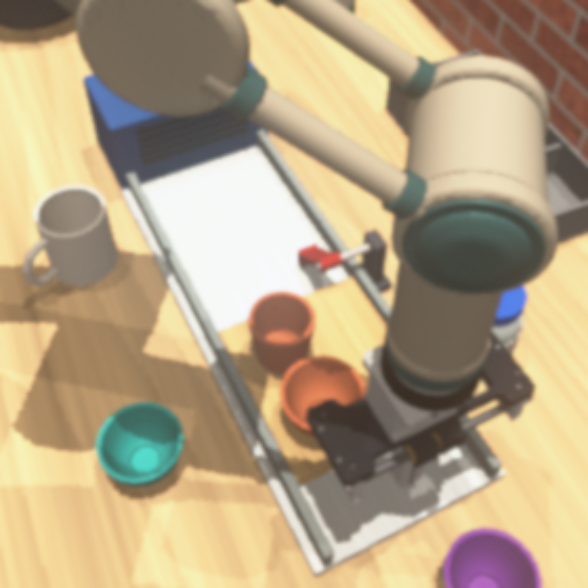

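>>> step_arm(rows=[{"rot": [0,0,0],"offset": [-0.0003,0.006,0],"gripper": 1},{"rot": [0,0,0],"offset": [-0.0003,0.006,0],"gripper": 1},{"rot": [0,0,0],"offset": [-0.0003,0.006,0],"gripper": 1},{"rot": [0,0,0],"offset": [-0.0002,0.004,0],"gripper": 1},{"rot": [0,0,0],"offset": [-0.0002,0.003,0],"gripper": 1},{"rot": [0,0,0],"offset": [-0.0002,0.003,0],"gripper": 1},{"rot": [0,0,0],"offset": [-0.0002,0.003,0],"gripper": 1},{"rot": [0,0,0],"offset": [-0.0002,0.003,0],"gripper": 1},{"rot": [0,0,0],"offset": [-0.0002,0.003,0],"gripper": 1},{"rot": [0,0,0],"offset": [-0.0002,0.003,0],"gripper": 1}])

```text
time_s: 5.0
position: [0.5477, -0.2369, 0.0175]
ee_rot: [2.163, 2.278, -0.0]
wrist_force: [-0.2, -2.0, -1.4]
opening: 0.007
```

```bash
python3 - <<'E'
from st import *
show()
p,d=cams.snapshot("wrist");cv2.imwrite("pics/w3.png",p)
E
```

```text
t 5.0 pos [ 0.5477 -0.2369  0.0175] bay [  11.3 -223.1] yaw_y 3.0 z [ 0. -0. -1.] F [-0.2 -2.  -1.4] T [-0.57  0.02  0.04] open 0.007 q6 [-0.52  0.47  1.72 -0.    0.96 -0.58]
```

View pics/w3.png

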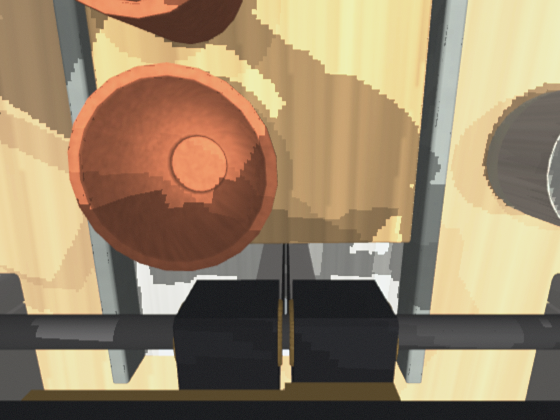

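Contact is made at about 2 N, with the fingers well right of the bowl. I'll push on gently.

>>> step_arm(rows=[{"rot": [0,0,0],"offset": [-0.0002,0.004,0],"gripper": 1},{"rot": [0,0,0],"offset": [-0.0003,0.006,0],"gripper": 1},{"rot": [0,0,0],"offset": [-0.0003,0.006,0],"gripper": 1},{"rot": [0,0,0],"offset": [-0.0003,0.006,0],"gripper": 1},{"rot": [0,0,0],"offset": [-0.0003,0.006,0],"gripper": 1},{"rot": [0,0,0],"offset": [-0.0003,0.006,0],"gripper": 1},{"rot": [0,0,0],"offset": [-0.0003,0.006,0],"gripper": 1},{"rot": [0,0,0],"offset": [-0.0003,0.006,0],"gripper": 1},{"rot": [0,0,0],"offset": [-0.0003,0.006,0],"gripper": 1},{"rot": [0,0,0],"offset": [-0.0003,0.006,0],"gripper": 1},{"rot": [0,0,0],"offset": [-0.0003,0.006,0],"gripper": 1},{"rot": [0,0,0],"offset": [-0.0003,0.006,0],"gripper": 1},{"rot": [0,0,0],"offset": [-0.0002,0.004,0],"gripper": 1}])

```text
time_s: 6.68
position: [0.5438, -0.1623, 0.0175]
ee_rot: [-2.163, -2.279, -0.0]
wrist_force: [-0.2, -3.8, -1.1]
opening: 0.008
```

```bash
python3 - <<'E'
from st import *
show()
p,d=cams.snapshot("wrist");cv2.imwrite("pics/w4.png",p)
p2,d=cams.snapshot("side");cv2.imwrite("pics/s4.png",cv2.resize(p2[110:390,140:420],None,fx=2.1,fy=2.1))
E
```

```text
t 6.67 pos [ 0.5438 -0.1623  0.0175] bay [  11.4 -148.4] yaw_y 3.0 z [-0.  0. -1.] F [-0.2 -3.8 -1.1] T [-0.74  0.03  0.03] open 0.008 q6 [-0.41  0.43  1.78  0.    0.93 -0.46]
```

View pics/w4.png

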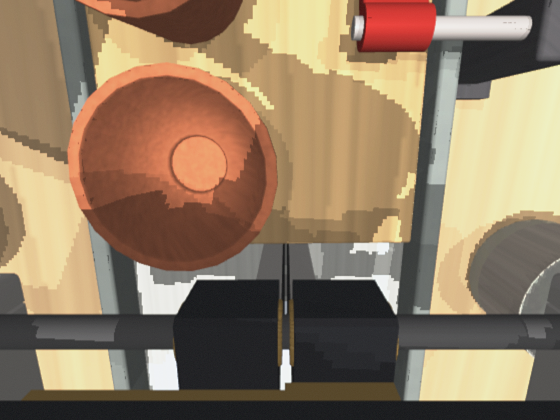

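View pics/s4.png

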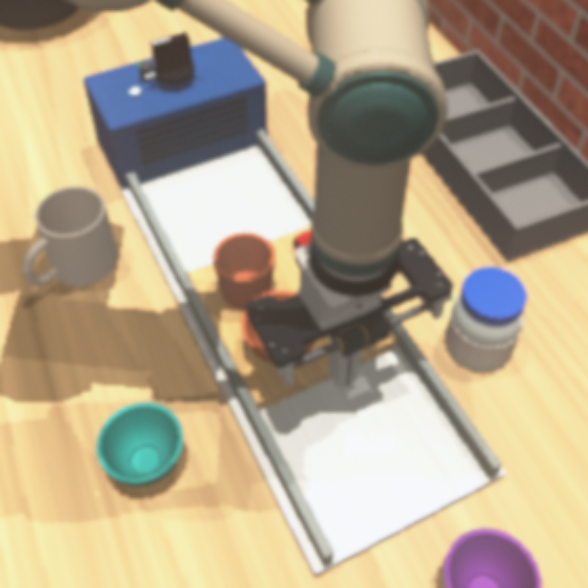

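Pots have not shifted relative to the fingers, the force is 3.8 N, and the catch is riding on the board. I'll continue.

>>> step_arm(rows=[{"rot": [0,0,0],"offset": [-0.0002,0.004,0],"gripper": 1},{"rot": [0,0,0],"offset": [-0.0003,0.006,0],"gripper": 1},{"rot": [0,0,0],"offset": [-0.0004,0.008,0],"gripper": 1},{"rot": [0,0,0],"offset": [-0.0004,0.008,0],"gripper": 1},{"rot": [0,0,0],"offset": [-0.0004,0.008,0],"gripper": 1},{"rot": [0,0,0],"offset": [-0.0004,0.008,0],"gripper": 1},{"rot": [0,0,0],"offset": [-0.0004,0.008,0],"gripper": 1},{"rot": [0,0,0],"offset": [-0.0004,0.008,0],"gripper": 1},{"rot": [0,0,0],"offset": [-0.0004,0.008,0],"gripper": 1},{"rot": [0,0,0],"offset": [-0.0004,0.008,0],"gripper": 1},{"rot": [0,0,0],"offset": [-0.0004,0.008,0],"gripper": 1},{"rot": [0,0,0],"offset": [-0.0004,0.008,0],"gripper": 1},{"rot": [0,0,0],"offset": [-0.0004,0.008,0],"gripper": 1},{"rot": [0,0,0],"offset": [-0.0004,0.008,0],"gripper": 1},{"rot": [0,0,0],"offset": [-0.0004,0.008,0],"gripper": 1},{"rot": [0,0,0],"offset": [-0.0004,0.008,0],"gripper": 1},{"rot": [0,0,0],"offset": [-0.0003,0.006,0],"gripper": 1},{"rot": [0,0,0],"offset": [-0.0002,0.004,0],"gripper": 1}])

```text
time_s: 9.02
position: [0.5372, -0.0304, 0.0175]
ee_rot: [2.163, 2.279, -0.0]
wrist_force: [0.2, -2.7, -1.0]
opening: 0.004
```

```bash
python3 - <<'E'
from st import *
show()
p,d=cams.snapshot("wrist");cv2.imwrite("pics/w5.png",p)
p2,d=cams.snapshot("side");cv2.imwrite("pics/s5.png",cv2.resize(p2[110:390,140:420],None,fx=2.1,fy=2.1))
E
```

```text
t 9.03 pos [ 0.5372 -0.0304  0.0175] bay [ 11.7 -16.3] yaw_y 3.0 z [ 0. -0. -1.] F [ 0.2 -2.7 -1. ] T [-0.74  0.05  0.04] open 0.004 q6 [-0.19  0.4   1.85 -0.    0.9  -0.24]
```

View pics/w5.png

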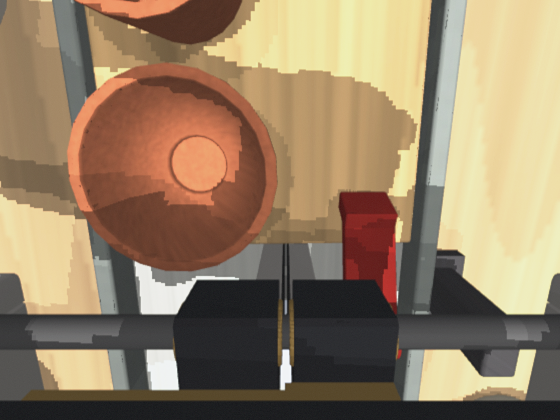

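View pics/s5.png

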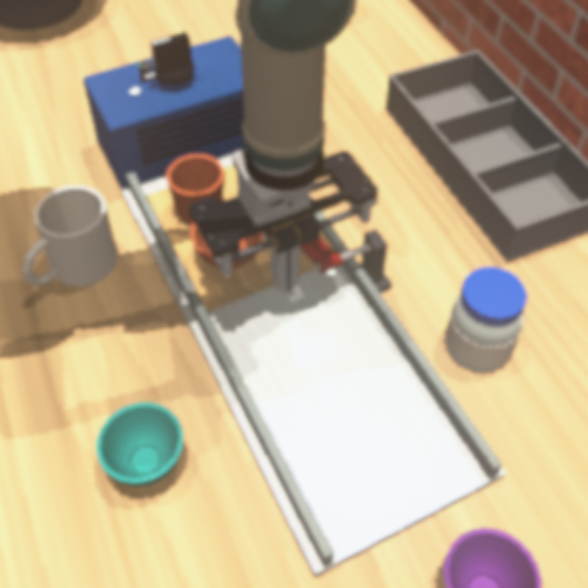

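>>> step_arm(rows=[{"rot": [0,0,0],"offset": [-0.0002,0.004,0],"gripper": 1},{"rot": [0,0,0],"offset": [-0.0002,0.005,0],"gripper": 1},{"rot": [0,0,0],"offset": [-0.0002,0.005,0],"gripper": 1},{"rot": [0,0,0],"offset": [-0.0002,0.005,0],"gripper": 1},{"rot": [0,0,0],"offset": [-0.0002,0.005,0],"gripper": 1},{"rot": [0,0,0],"offset": [-0.0002,0.004,0],"gripper": 1},{"rot": [0,0,0],"offset": [-0.0001,0.002,0],"gripper": 1},{"rot": [0,0,0],"offset": [-0.0001,0.002,0],"gripper": 1}])

```text
time_s: 10.12
position: [0.5359, 0.0014, 0.0175]
ee_rot: [2.163, 2.278, 0.0]
wrist_force: [-0.1, -3.2, -0.2]
opening: 0.009
```

```bash
python3 - <<'E'
from st import *
show()
p,d=cams.snapshot("wrist");cv2.imwrite("pics/w6.png",p)
E
```

```text
t 10.12 pos [0.5359 0.0014 0.0175] bay [12.  15.5] yaw_y 3.0 z [ 0. -0. -1.] F [-0.1 -3.2 -0.2] T [-0.68  0.03  0.03] open 0.009 q6 [-0.13  0.39  1.86 -0.    0.89 -0.18]
```

View pics/w6.png

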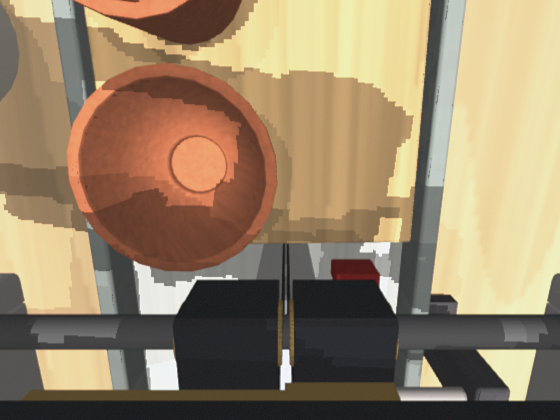

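The catch tip (355,270) now lies behind the rear edge (row 242) and looks dropped. I'll nudge 2 mm more for margin, back off, rise and verify.

>>> step_arm(rows=[{"rot": [0,0,0],"offset": [0,0.001,0],"gripper": 1},{"rot": [0,0,0],"offset": [0,0.001,0],"gripper": 1},{"rot": [0,0,0],"offset": [0,0,0],"gripper": 1},{"rot": [0,0,0],"offset": [0.0003,-0.006,0],"gripper": 1},{"rot": [0,0,0],"offset": [0.0005,-0.01,0],"gripper": 1},{"rot": [0,0,0],"offset": [0,0,0.03],"gripper": 1},{"rot": [0,0,0],"offset": [0,0,0.05],"gripper": 1},{"rot": [0,0,0],"offset": [0,0,0.05],"gripper": 1},{"rot": [0,0,0],"offset": [0,0,0.05],"gripper": 1},{"rot": [0,0,0],"offset": [0,0,0.03],"gripper": 1},{"rot": [0,0,0],"offset": [0,0,0.02],"gripper": 1}])

```text
time_s: 11.55
position: [0.5371, -0.013, 0.2495]
ee_rot: [2.162, 2.277, 0.003]
wrist_force: [0.4, 0.4, 0.9]
opening: 0.006
```

```bash
python3 - <<'E'
from st import *
show()
m=cams.camera_model("wrist")
p,d=cams.snapshot("wrist");cv2.imwrite("pics/w7.png",p)
P=cloud(m,d);hsv=cv2.cvtColor(p,cv2.COLOR_BGR2HSV)
red=((hsv[...,0]<4)|(hsv[...,0]>175))&(hsv[...,1]>180)&(d>0)
B=P[red]; b=np.array([tobay(x) for x in B])
k=(b[:,0]>.03)&(b[:,0]<.075); b=b[k];zz=B[k][:,2]
print(k.sum(),'y',b[:,1].min(),b[:,1].max(),'z',zz.min(),zz.max(),'tip z',np.median(zz[b[:,1]>b[:,1].max()-.008]))
p2,d=cams.snapshot("side");cv2.imwrite("pics/s7.png",cv2.resize(p2[110:390,140:420],None,fx=2.1,fy=2.1))
E
```

```text
t 11.55 pos [ 0.5371 -0.013   0.2495] bay [12.4  1. ] yaw_y 3.0 z [ 0.003  0.    -1.   ] F [0.4 0.4 0.9] T [-0.1   0.06  0.01] open 0.006 q6 [-0.15  0.2   1.51  0.    1.44 -0.21]
951 y -0.04608674620692154 0.01074437560401063 z 0.032232194369798406 0.07403019594287413 tip z 0.035488068586392196
```

View pics/w7.png

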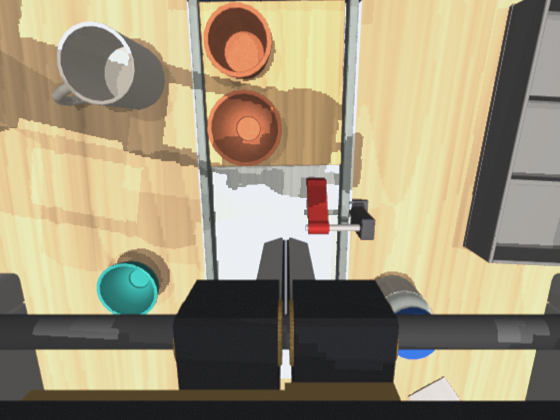

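View pics/s7.png

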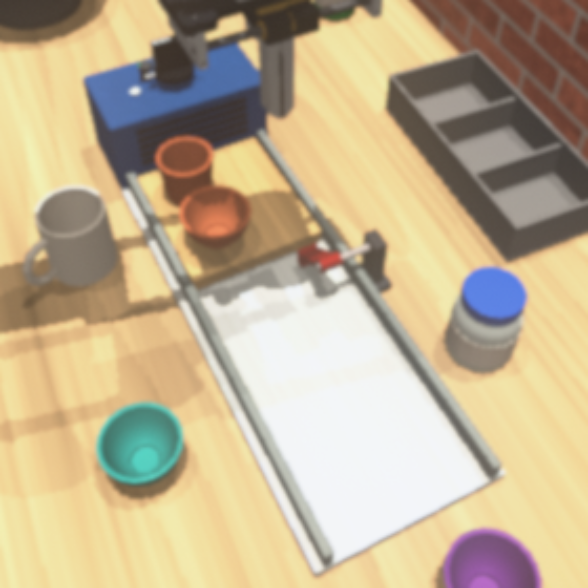

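The catch tip's top measures z ≈ 35 mm (36 expected when hanging), behind the rear edge, and both pots are standing. Next I'll move over the dial, turning so the jaws close along bay y.

>>> step_arm(rows=[{"rot": [0,0,9],"offset": [0,0.01,0.01],"gripper": 0.2},{"rot": [0,0,9],"offset": [-0.003,0.025,0.01],"gripper": 0.2},{"rot": [0,0,9],"offset": [-0.003,0.025,0.01],"gripper": 0.2},{"rot": [0,0,9],"offset": [-0.003,0.025,0],"gripper": 0.2},{"rot": [0,0,9],"offset": [-0.003,0.025,0],"gripper": 0.2},{"rot": [0,0,9],"offset": [-0.003,0.025,0],"gripper": 0.2},{"rot": [0,0,9],"offset": [-0.003,0.025,0],"gripper": 0.2},{"rot": [0,0,9],"offset": [-0.003,0.025,0],"gripper": 0.2},{"rot": [0,0,9],"offset": [-0.003,0.025,0],"gripper": 0.2},{"rot": [0,0,9],"offset": [-0.002,0.025,0],"gripper": 0.2},{"rot": [0,0,0],"offset": [0,0.025,0],"gripper": 0.2},{"rot": [0,0,0],"offset": [0,0,0],"gripper": 0.2}])

```text
time_s: 13.15
position: [0.5101, 0.2481, 0.2759]
ee_rot: [0.085, -3.138, 0.0]
wrist_force: [0.2, -1.2, 0.3]
opening: 0.797
```

```bash
python3 - <<'E'
from st import *
show()
m=cams.camera_model("wrist"); print(proj(m,[.511,.247,.17]))
p,d=cams.snapshot("wrist");cv2.imwrite("pics/w8.png",p);np.save("pics/w8.npy",d)
E
```

```text
t 13.15 pos [0.5101 0.2481 0.2759] bay [ -0.8 263.2] yaw_y 93.1 z [-0.003 -0.    -1.   ] F [ 0.2 -1.2  0.3] T [-0.   -0.06  0.08] open 0.797 q6 [ 0.33  0.24  1.39  0.    1.52 -1.3 ]
[284.50225706 209.9573895 ]
```

View pics/w8.png

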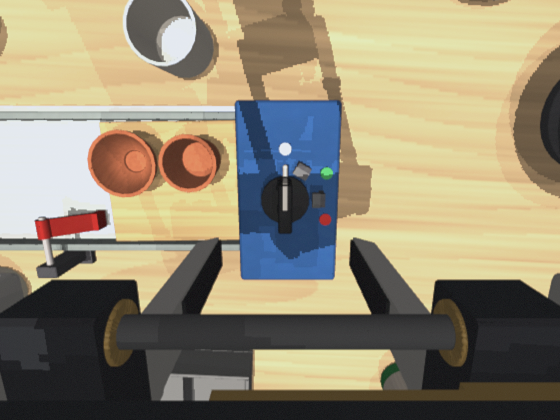

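The wrist view shows the dial at (285,198) with its white pointer up toward the white dot (285,149), green dot at (327,173), red at (325,219). Measuring the bar top from depth.

```bash
python3 - <<'E'
from st import *
m=cams.camera_model("wrist");p=cv2.imread("pics/w8.png");d=np.load("pics/w8.npy")
P=cloud(m,d); mk=(P[...,2]>.16)&(P[...,2]<.18)&(d>0); mk[:,:240]=0;mk[:,340:]=0;mk[280:]=0
v,u=np.where(mk);print(u.min(),u.max(),v.min(),v.max(),mk.sum(),np.median(P[mk][:,2]))
X=P[mk][:,:2]; r=cv2.minAreaRect((X*1000).astype(np.float32));print(r,(tobay(np.array(r[0])/1000)*1000))
hsv=cv2.cvtColor(p,cv2.COLOR_BGR2HSV)
b=[]
for n,(u,v) in dict(white=(285,149),green=(327,173),red=(325,219)).items():
    w=ray(m,u,v,.11);b.append(w[:2]);print(n,w.round(4),(tobay(w)*1000).round(1),'rel ang',np.degrees(np.arctan2(*(w[:2]-np.array(r[0])/1000)[::-1])).round(1),np.hypot(*(w[:2]-np.array(r[0])/1000)).round(4))
A=np.array([[2*x,2*y,1] for x,y in b]);s=np.linalg.solve(A,[x*x+y*y for x,y in b]);print('circle c',s[:2],np.sqrt(s[2]+s[:2]@s[:2]))
# same on top view
m=cams.camera_model("top");d=np.load("pics/top0.npy");P=cloud(m,d);mk=(P[...,2]>.155)&(P[...,2]<.185);mk[:,:150]=0;mk[:,205:]=0;mk[:180]=0;mk[260:]=0
X=P[mk][:,:2];print(len(X),np.median(P[mk][:,2]));r=cv2.minAreaRect((X*1000).astype(np.float32));print(r)
E
```

```text
278 291 182 232 699 0.16988421739648646
((509.84368896484375, 245.72537231445312), (45.8794059753418, 12.069969177246094), 3.2333807945251465) [ -1.20634009 260.84598764]
white [0.4606 0.2435 0.11  ] [-50.5 261.2] rel ang -177.4 0.0493
green [0.4834 0.2896 0.11  ] [-25.3 306. ] rel ang 121.1 0.0512
red [0.5343 0.2917 0.11  ] [ 25.6 305.5] rel ang 62.0 0.052
circle c [0.51062023 0.24744488] 0.050154332312656015
115 0.16989619622641117
((511.5429992675781, 249.51124572753906), (45.613616943359375, 13.039647102355957), 1.9405244588851929)
```

>>> step_arm(rows=[{"rot": [0,0,0],"offset": [0.0006,-0.001,-0.03],"gripper": 0.3},{"rot": [0,0,0],"offset": [0,0,-0.035],"gripper": 0.4},{"rot": [0,0,0],"offset": [0,0,-0.035],"gripper": 0.4},{"rot": [0,0,0],"offset": [0,0,-0.025],"gripper": 0.5},{"rot": [0,0,0],"offset": [0,0,-0.01],"gripper": 0.6},{"rot": [0,0,0],"offset": [0,0,0],"gripper": 0.6}], force=25)

```text
time_s: 13.95
position: [0.5112, 0.2454, 0.1421]
ee_rot: [0.08, -3.14, 0.001]
wrist_force: [0.7, -0.5, -0.5]
opening: 0.4
```

```bash
python3 - <<'E'
from st import *
show()
p,d=cams.snapshot("wrist");cv2.imwrite("pics/w9.png",p)
E
```

```text
t 13.95 pos [0.5112 0.2454 0.1421] bay [1.000e-01 2.605e+02] yaw_y 92.9 z [-0.001 -0.    -1.   ] F [ 0.7 -0.5 -0.5] T [-0.01 -0.03 -0.03] open 0.4 q6 [ 0.33  0.31  1.62 -0.    1.21 -1.3 ]
```

View pics/w9.png

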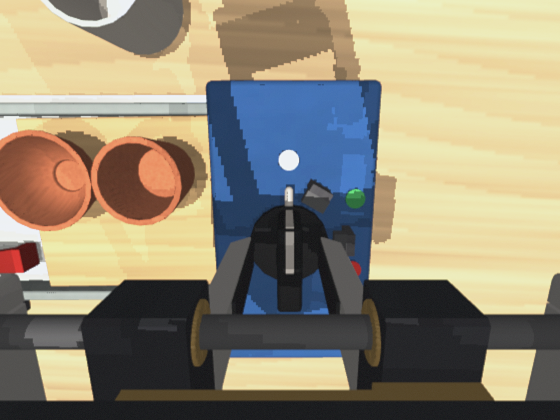

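The bar sits midway between the fingers (bar at column 289, finger tips at 250 and 330). Closing now.

>>> step_arm(rows=[{"rot": [0,0,0],"offset": [0,0,0],"gripper": 0.75},{"rot": [0,0,0],"offset": [0,0,0],"gripper": 0.85},{"rot": [0,0,0],"offset": [0,0,0],"gripper": 1},{"rot": [0,0,0],"offset": [0,0,0],"gripper": 1},{"rot": [0,0,0],"offset": [0,0,0],"gripper": 1},{"rot": [0,0,0],"offset": [0,0,0],"gripper": 1}], force=30)

```text
time_s: 14.75
position: [0.5116, 0.2473, 0.1429]
ee_rot: [-0.081, 3.139, 0.003]
wrist_force: [-0.9, 5.3, 2.9]
opening: 0.136
```

```bash
python3 - <<'E'
from st import *
show()
E
```

```text
t 14.75 pos [0.5116 0.2473 0.1429] bay [  0.6 262.3] yaw_y 93.0 z [ 0.001  0.002 -1.   ] F [-0.9  5.3  2.9] T [0.92 0.06 0.03] open 0.136 q6 [ 0.33  0.31  1.62  0.    1.21 -1.3 ]
```

Gripped at 12.8 mm opening, with 5 N of side load. I'll relax that with a small +y shift and press down 9.5 mm.

>>> step_arm(rows=[{"rot": [0,0,0],"offset": [0,0.0015,0],"gripper": 1},{"rot": [0,0,0],"offset": [0,0,-0.002],"gripper": 1},{"rot": [0,0,0],"offset": [0,0,-0.003],"gripper": 1},{"rot": [0,0,0],"offset": [0,0,-0.003],"gripper": 1},{"rot": [0,0,0],"offset": [0,0,-0.0015],"gripper": 1},{"rot": [0,0,0],"offset": [0,0,0],"gripper": 1}], force=35)

```text
time_s: 15.5
position: [0.5117, 0.2474, 0.1341]
ee_rot: [-0.082, 3.139, -0.0]
wrist_force: [-1.1, 1.1, 10.0]
opening: 0.134
```

```bash
python3 - <<'E'
from st import *
show()
m=cams.camera_model("wrist")
p,d=cams.snapshot("wrist");cv2.imwrite("pics/w10.png",p)
P=cloud(m,d);print('bar pts z',P[215:280,289,2][::8].round(4))
E
```

```text
t 15.5 pos [0.5117 0.2474 0.1341] bay [  0.7 262.4] yaw_y 93.0 z [ 0.001 -0.    -1.   ] F [-1.1  1.1 10. ] T [0.15 0.21 0.  ] open 0.134 q6 [ 0.33  0.31  1.63 -0.    1.19 -1.29]
bar pts z [0.1405 0.1559 0.1622 0.161  0.1619 0.1621 0.1616 0.1618 0.1612]
```

View pics/w10.png

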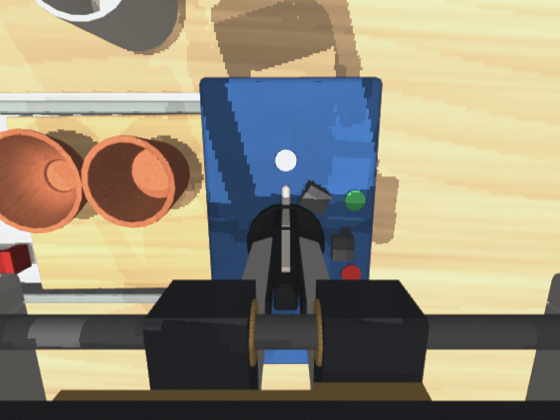

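The bar top went from 170 to 161.5 mm, so the dial is pressed fully in (reaction 10 N). Now I'll turn it clockwise 60°, i.e. -z.

>>> step_arm(rows=[{"rot": [0,0,-3],"offset": [0,0,0],"gripper": 1},{"rot": [0,0,-5],"offset": [0,0,0],"gripper": 1},{"rot": [0,0,-6],"offset": [0,0,0],"gripper": 1},{"rot": [0,0,-6],"offset": [0,0,0],"gripper": 1},{"rot": [0,0,-6],"offset": [0,0,0],"gripper": 1},{"rot": [0,0,-6],"offset": [0,0,0],"gripper": 1}])

```text
time_s: 16.3
position: [0.5115, 0.2471, 0.1341]
ee_rot: [0.792, 3.039, -0.001]
wrist_force: [-0.9, -0.6, 10.2]
opening: 0.135
```

```bash
python3 - <<'E'
from st import *
show()
E
```

```text
t 16.3 pos [0.5115 0.2471 0.1341] bay [  0.6 262.1] yaw_y 60.8 z [ 0.001 -0.001 -1.   ] F [-0.9 -0.6 10.2] T [ 0.    0.27 -0.01] open 0.135 q6 [ 0.33  0.31  1.63 -0.    1.19 -0.73]
```

It is turning freely. I'll finish the turn: 28° more.

>>> step_arm(rows=[{"rot": [0,0,-6],"offset": [0,0,0],"gripper": 1},{"rot": [0,0,-6],"offset": [0,0,0],"gripper": 1},{"rot": [0,0,-6],"offset": [0,0,0],"gripper": 1},{"rot": [0,0,-5],"offset": [0,0,0],"gripper": 1},{"rot": [0,0,-3],"offset": [0,0,0],"gripper": 1},{"rot": [0,0,-2],"offset": [0,0,0],"gripper": 1},{"rot": [0,0,0],"offset": [0,0,0],"gripper": 1}])

```text
time_s: 17.18
position: [0.5114, 0.2469, 0.1341]
ee_rot: [1.499, 2.759, -0.001]
wrist_force: [-1.6, -0.2, 10.4]
opening: 0.136
```

```bash
python3 - <<'E'
from st import *
show()
p,d=cams.snapshot("wrist");cv2.imwrite("pics/w11.png",p)
E
```

```text
t 17.18 pos [0.5114 0.2469 0.1341] bay [  0.4 262. ] yaw_y 33.0 z [ 0.001 -0.001 -1.   ] F [-1.6 -0.2 10.4] T [-0.18  0.36 -0.06] open 0.136 q6 [ 0.33  0.31  1.63 -0.    1.19 -0.25]
```

View pics/w11.png

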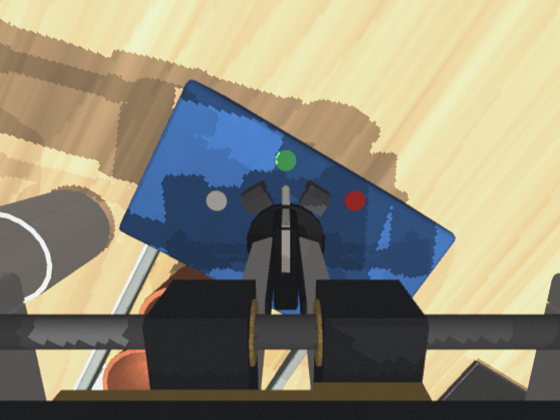

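The pointer (286,190) points straight at the green dot (286,160), between the guard blocks. I'll ease up, then release and rise.

>>> step_arm(rows=[{"rot": [0,0,0],"offset": [0,0,0.003],"gripper": 1},{"rot": [0,0,0],"offset": [0,0,0.003],"gripper": 1},{"rot": [0,0,0],"offset": [0,0,0.003],"gripper": 1},{"rot": [0,0,0],"offset": [0,0,0],"gripper": 1},{"rot": [0,0,0],"offset": [0,0,0],"gripper": 0.8},{"rot": [0,0,0],"offset": [0,0,0],"gripper": 0.7},{"rot": [0,0,0],"offset": [0,0,0],"gripper": 0.6},{"rot": [0,0,0],"offset": [0,0,0],"gripper": 0.6},{"rot": [0,0,0],"offset": [0,0,0.02],"gripper": 0.6},{"rot": [0,0,0],"offset": [0,0,0.04],"gripper": 0.6},{"rot": [0,0,0],"offset": [0,0,0.04],"gripper": 0.6},{"rot": [0,0,0],"offset": [0,0,0.03],"gripper": 0.3},{"rot": [0,0,0],"offset": [0,0,0],"gripper": 0.3}])

```text
time_s: 18.85
position: [0.5126, 0.2483, 0.2744]
ee_rot: [1.498, 2.757, 0.007]
wrist_force: [-0.3, 0.0, -0.3]
opening: 0.576
```

```bash
python3 - <<'E'
from st import *
show()
m=cams.camera_model("wrist")
p,d=cams.snapshot("wrist");cv2.imwrite("pics/w12.png",p)
P=cloud(m,d); mk=(P[...,2]>.15)&(P[...,2]<.18)&(d>0); mk[:,:240]=0;mk[:,340:]=0;mk[280:]=0
X=P[mk];print(mk.sum(),'bar top z',np.median(X[:,2]),cv2.minAreaRect((X[:,:2]*1000).astype(np.float32)))
p2,d=cams.snapshot("side");cv2.imwrite("pics/s12.png",cv2.resize(p2[90:370,140:420],None,fx=2.1,fy=2.1))
p2,d=cams.snapshot("top");cv2.imwrite("pics/t12.png",cv2.resize(p2[130:300,140:440],None,fx=2.6,fy=2.6,interpolation=cv2.INTER_CUBIC))
E
```

```text
t 18.85 pos [0.5126 0.2483 0.2744] bay [  1.6 263.2] yaw_y 33.0 z [ 0.005  0.002 -1.   ] F [-0.3  0.  -0.3] T [-0.03  0.02  0.  ] open 0.576 q6 [ 0.33  0.23  1.39  0.    1.51 -0.25]
767 bar top z 0.16962397322830802 ((510.4405517578125, 248.0682373046875), (12.90849781036377, 46.143428802490234), 33.09302520751953)
```

View pics/w12.png

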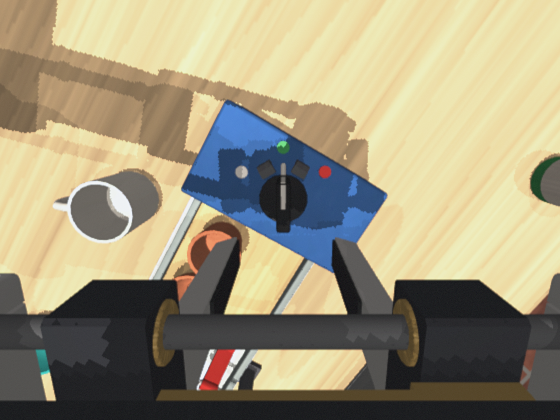

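View pics/s12.png

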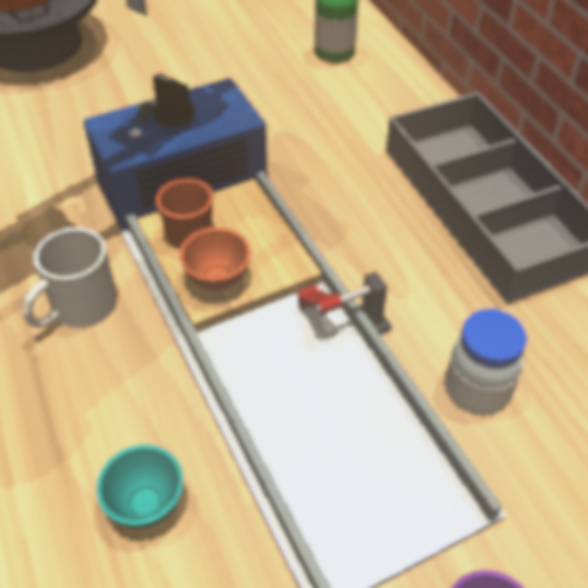

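View pics/t12.png

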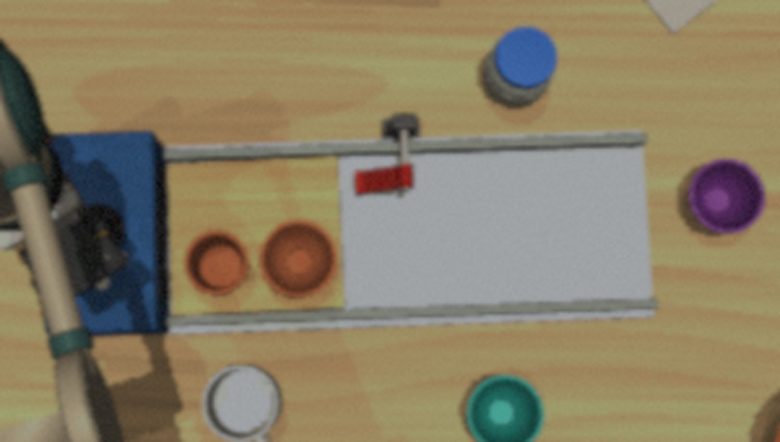

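The dial is up (bar top 169.6 mm) and has turned 60° to the green dot (jaw yaw 33°, pointer in line with the dot). The board lies against or close to the blower with the catch down behind it. Both pots are standing, the jar has not moved, and the gripper is clear. Handing in.

```bash
python3 - <<'E'
from bench import bot
print(bot.sign_off())
E
```

```text
the job is handed in; nothing more can be done
None
```

The job was handed in at about 19 s on the robot's clock (limit 61 s), with the board caught behind the catch and the dial at the green dot; the hand-in gave no verdict.

- **Board:** I pushed it with the closed fingers on its rear edge, about 12 mm from the centre line toward +x. That kept them clear of the bowl and the catch. The push readings I took were 2 to 4 N. The catch rode over the board and dropped behind it. Its tip top then measured 35.5 mm, against 36 mm expected when hanging.
- **Dial:** I gripped the bar, pressed it in about 8.5 mm by the camera, against a 10 N reaction. I turned it 60° clockwise, let it rise, then released it.
- **Last checks:** The bar top was back at 169.6 mm and the pointer was in line with the green dot. Both pots were standing on the board, the glaze jar was in place, and the gripper was clear with no force on it.

**Disagreements:** The wrist camera put the board's rear edge about 10 mm further back than the top view did. I settled that by feeling for contact. Position estimates of the dial differed by up to 4 mm between views, which showed as about 5 N of side load when the gripper closed. A 1.5 mm shift removed it.

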